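# Clamp a mould insert in the bench fixture

## Task

Clamp the mould insert in the bench fixture: push the blue clamp strap round over the insert until it meets its stop, then push the red cam lever right down, so that the pad under the strap holds the insert tight. Leave the insert seated where it is, lift nothing, and do not disturb the other things.

Things in the scene. Friction and masses are not known exactly. Their poses are not given: they have to be found in the camera images.
- fixture: steel plate screwed to the bench, 170 (x) x 280 (y) x 20 mm; origin at the centre of its underside, z up. At x=0 y=+70 mm stands a round turret (radius 25, to 68 mm height) carrying strap, pad and cam lever. Heights in these texts are above the bench. 12 mm dowels (to 42 mm) locate the insert at its +x and -y sides; a stop post (10 mm, to 82 mm) at x=+20 y=+22 mm meets the strap when home
- strap (a joint): swing of the clamp strap with the cam lever it carries, about the vertical stud on the turret, rad. 0 = over the insert against its stop, strap pointing along the fixture's -y; grows as the strap is swung out, clockwise seen from above, so at 1.57 it points along the fixture's -x (end of travel 1.75). Starts 1.0 to 1.6. Pushed towards 0 by its trailing side face, with about 1.5 N at the nose; stays where it is left
- clamp_pivot (a point): point on the stud's vertical axis at the height of the strap's top face (86 mm)
- strap_nose (a point): free end face of the blue strap, mid-height (79 mm), 108 mm from the stud axis. The strap is a bar 30 mm wide, 14 mm thick, from 72 to 86 mm height with the cam up; below it only the pad hangs, 95 mm from the stud axis; above it there a screw end to 100 mm
- cam_lever (a joint): cam lever, rad. 0 = raised, leaning 70 degrees up from level, away from the strap's nose; 1.22 = fully down, level, pointing straight away from the nose. Starts 0 to 0.12. It turns in the strap's vertical plane about a level pin on the stud axis at 100 mm height and stays where it is left. Pushing down takes about 3 N at the grip at first, about 5 N near the end
- lever_end (a point): middle of the outer end of the lever's red grip, 98 mm from the cam pin. The grip is 24 mm wide, 15 mm thick, and covers 36 to 98 mm from the pin; when down its upper face is at 110 mm height
- clamp_pad: black rubber-footed spring pad under the strap's nose, 19 mm across; origin at the centre of its foot, 95 mm from the stud axis. With the cam up the foot hangs at 56.5 mm height, 2.5 mm above the insert; the cam brings it down onto the insert's flat shoulder
- insert: loose copper-coloured mould insert, 60 (x) x 70 (y) x 34 mm, 0.8 to 1 kg, standing on the fixture plate against the dowels with its axes along the fixture's, centre at fixture y=-45 mm; origin at the centre of its underside; flat top at 54 mm height, a raised core (to 67 mm) on its -y half, a brass nipple on its -x side
- socket: bystander: black impact socket standing on the fixture plate near its +x -y corner, 25 mm across, 64 mm high; origin under its centre
- fitting: bystander: brass water fitting standing on the fixture plate near its -x -y corner, 17 mm across, 36 mm high; origin under its centre
- mallet: bystander: orange mallet with black handle, lying on the bench to the left, 250 mm long, 56 mm high
- compound_jar: bystander: blue jar with white cap on the bench to the left, 64 mm across, 62 mm high
- grinder: bystander: red air grinder lying on the bench to the right, 180 mm long, 46 mm high
- shackle: bystander: black lifting shackle lying on the bench in front on the right, 100 mm long, 22 mm high
- spanner: bystander: steel spanner lying on the bench to the right of the fixture, 190 mm long
Mind the look-alikes: they are no part of the job. Of the things shaped like the insert, the copper one is meant.

How it is judged (in metres and radians):
On the way, in this order (a step that is already met when the one before it is completed fails the run):
1. the strap is over the insert, within 0.08 rad of its stop, with the cam lever still up (value of joint strap below 0.08 rad and value of joint cam_lever below 0.4 rad), for 0.2 s.
2. the cam lever is fully down (within 0.1 rad) and the pad presses on the insert (value of joint strap below 0.08 rad and value of joint cam_lever above 1.12 rad and contact force between clamp_pad and insert above 12 N), for 0.2 s.
At the end, for the whole second after the job is handed in: Strap over the insert within 0.08 rad of its stop, cam lever down within 0.1 rad of its end, the pad pressing on the insert with more than 12 N, and the insert upright, at rest and within 5 mm of where it stood (all of step 2 and distance of insert from where it was at the start of the episode below 0.005 m and angle between insert's own z axis and vertical below 0.05 rad and linear speed of insert below 0.01 m/s); the robot touches nothing.
It fails at once if the cam lever is pushed down while the strap is not over the insert (value of joint strap above 0.15 rad and value of joint cam_lever above 0.5 rad).
It fails at once if the insert is shoved or lifted by more than 5 mm, or tipped (distance of insert from where it was at the start of the episode above 0.005 m or angle between insert's own z axis and vertical above 0.1 rad).
It fails at once if a bystander is moved or lifted by more than 15 mm (distance of any of socket, fitting, mallet, compound_jar, grinder, shackle, spanner from where it was at the start of the episode above 0.015 m).
It fails at once if the socket, fitting or jar is tipped (angle between any of socket, fitting, compound_jar's own z axis and vertical above 0.3 rad).
It also fails if it takes over 54 s, if anything falls off the work surface, if the arm or the gripper's body presses on something with over 40 N, if the wrist force passes 120 N, or if a joint passes its speed limit or range.

## Robot

A 6-joint arm with a two-finger parallel gripper is mounted at the origin on the work surface. World frame = base frame: x ahead of the robot, y to its left, z up, the work surface at z = 0. Lengths are in m, angles in degrees, forces in N, time in s.
With the tool pointing down it reaches from about 0.25 to 0.725 m from the base axis. Payload 9.7 kg.
Tool frame: the origin (TCP) lies midway between the tips of the shut fingers; the grasp point (between the pads) lies 19 mm behind it; y points along the fingers, x is the direction in which the jaws open and shut, and the axes are right-handed (so a half turn about y gives the same grasp; the last joint's range is limited). The gripper opens to 85 mm and grips with 20 to 120 N. Pads are 22 mm wide; open, the fingers measure 114 mm over their backs; the gripper's body (76 mm by 85 mm) begins 54 mm behind the grasp point. The pads swing forward as they close: fully open they stand 13 mm farther back than shut.
Start: joints at [63.484, 4.979, 10.078, 95.1, 0, 90], TCP at [0.246, 0.492, 0.231] pointing down, gripper open.
Joint ranges: [-179.16, 179.16], [-48.56, 103.87], [-65.8, 70.77], [-126.05, 130.52], [-82.76, 87.17], [-180, 180]. Speed limits (degrees/s): [127.2, 127.2, 147.25, 180, 180, 180].

## Interface

Orientations are given as [roll, pitch, yaw] about the fixed x, y, z axes, in that order (R = Rz(yaw) Ry(pitch) Rx(roll)).
In Python, from workcell import get_obs, camera, job_done gives the robot as it stands.
- The arm moves only by the tool play_rows, never from a script. Its argument "moves" is a list of rows, each a list of 3 entries, a list of its own where there are three numbers: the turn, a rotation vector about the tool's x, y, z in degrees, then the shift along the tool's x, y, z in m, then the opening in per cent of the stroke, from 0 (shut) to 100 (fully open). A call has exactly 5 rows; each row is the pose to reach, as a shift and turn from the pose commanded when the call began, along the tool's axes at that moment; what a row does not reach only later rows make up. A row lasts 1/10 s, in which the tool goes at most 50 mm and 8.59 degrees, less where a joint would pass 70% of its speed; a pose out of reach is approached as far as the arm can. A call with a gripper value outside its range is refused whole. The fingers move at their own pace and stop on an object; "grip_force" is the grip in N (left out, the last holds). Time passes only in rows, so rows that repeat a pose let the fingers close, or fill a call up. It gives the time, the measured TCP pose, the force and the opening at its end, in the units of the state.
- get_obs(): the state, without advancing time (a new reading comes with each control period).
- camera(name): name is "side" or "top" or "wrist"; returns a dict with "img" (420x560x3 uint8, red, green, blue), "fov_y" (degrees; the focal length in pixels is half the picture's height over the tangent of half this angle, whatever the lens; pixels are square), "cx", "cy" (the principal point, pixels), "world_from_camera" (4x4, takes a point from camera to world coordinates). Camera axes: x right, y up, looking along -z (the intrinsics and any distortion apply to the point x, -y, -z); pixel columns grow to the right and rows downward; lengths in m; the calibration is good to about 2 mm. A picture is of the moment at which its call begins. There is no depth.
- job_done(): hands the job in, once; it reports no verdict.
The state is a dict: "time": time; "q": joint angles; "qd": joint speeds; "joint_efforts": joint torques, N m; "ee_pos": TCP position; "tcp_rot": TCP orientation; "wrist_force": force on the tool from outside, world axes, zero at the start; "torque": the same for the moment, N m; "opening": finger opening in m.
Only numpy, scipy, OpenCV 4.12 (cv2) and the standard library are available. Lean on these libraries where they do the work, as an engineer would, in place of code of your own. Each camera call takes 0.05 s, during which the arm holds its last target.

## Working session

There is one attempt and no reset: what is moved stays moved. The work goes in short steps, Python scripts to look and compute and a tool call to move; the robot and the scene stay as the last step left them, time stands still between calls to the robot, and variables do not carry over. Pictures are saved under pics/ and viewed, and the job is handed in when it is done.

Besides the shell and the picture viewer there is one more tool, called after ">>>" by a JSON object that holds its "method" and its "body", one argument or row to a line. play_rows: Moves the arm, as the interface text tells. Its arguments: {"type":"object","properties":{"moves":{"type":"array"},"grip_force":{"type":"number"}},"required":["moves"]}

```bash
mkdir -p pics; ls; python3 - <<'E'
from workcell import get_obs, camera
import cv2,numpy as np,pickle
o=get_obs();print(o)
for n in("side","top","wrist"):
    c=camera(n);cv2.imwrite(f"pics/{n}0.png",c["img"][:,:,::-1]);pickle.dump(c,open(f"{n}0.pkl","wb"))
    print(n,{k:(v if k!="img" else 0) for k,v in c.items()})
E
```

```text
pics
{'time': 0.0, 'q': array([6.34842960e+01, 5.01239399e+00, 1.00339619e+01, 9.50985718e+01,
       1.11550525e-03, 8.99994910e+01]), 'qd': array([ 0.02009443, -0.03830206,  0.16678151, -0.00673734,  0.01572525,
       -0.02708883]), 'joint_efforts': array([ 2.71707904e-03, -5.20389283e+01,  4.64807332e+01,  1.63104519e-02,
        4.40603765e-05,  2.90785039e-06]), 'ee_pos': array([0.24543899, 0.49194918, 0.23056624]), 'tcp_rot': array([-8.99988838e+01,  7.70038083e-02,  6.34848050e+01]), 'wrist_force': array([ 0.2460842 , -0.3311329 , -0.34092242]), 'torque': array([ 0.04328239,  0.02463137, -0.00193845]), 'opening': 0.08541527349460179}
side {'img': 0, 'fov_y': 57.253556177737636, 'cx': 275.7087874936816, 'cy': 202.03580272582516, 'world_from_camera': array([[ 0.78255781,  0.42406523, -0.4558201 ,  0.04543266],
       [-0.62254645,  0.52564453, -0.57977043, -0.58839267],
       [-0.00626113,  0.73747306,  0.67534753,  0.7843077 ],
       [ 0.        ,  0.        ,  0.        ,  1.        ]])}
top {'img': 0, 'fov_y': 55.97933614295275, 'cx': 284.97791843243795, 'cy': 205.3760335727529, 'world_from_camera': array([[ 1.48204424e-02,  9.96447535e-01, -8.29015382e-02,
         3.76921824e-01],
       [-9.99890153e-01,  1.47850659e-02, -1.04065651e-03,
        -6.30921759e-02],
       [ 1.88745088e-04,  8.29078548e-02,  9.96557200e-01,
         1.26955591e+00],
       [ 0.00000000e+00,  0.00000000e+00,  0.00000000e+00,
         1.00000000e+00]])}
wrist {'img': 0, 'fov_y': 70.2530554053768, 'cx': 284.07484277023093, 'cy': 208.50016195236216, 'world_from_camera': array([[ 0.44633735, -0.85798157, -0.25426481,  0.18102451],
       [ 0.89486296,  0.42736776,  0.12875199,  0.5253768 ],
       [-0.00180225, -0.28499898,  0.95852612,  0.37338942],
       [ 0.        ,  0.        ,  0.        ,  1.        ]])}
```

View pics/side0.png

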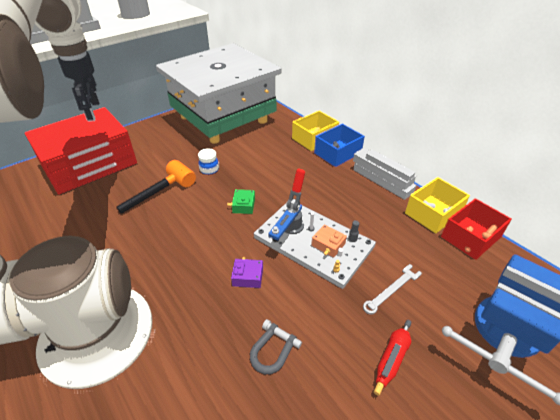

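View pics/top0.png

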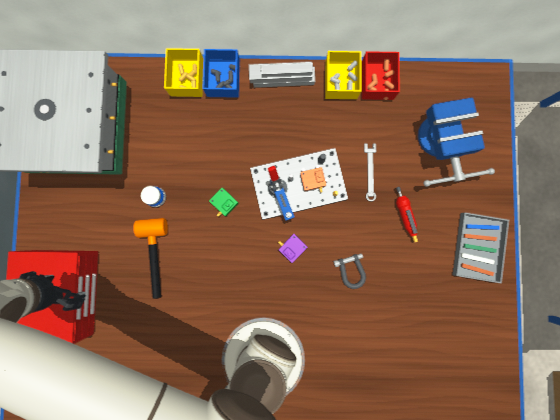

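View pics/wrist0.png

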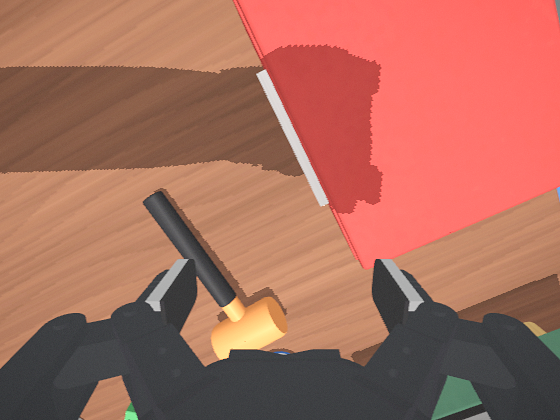

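```bash
python3 - <<'E'
import cv2
a=cv2.imread("pics/top0.png")[135:235,200:360];cv2.imwrite("pics/topc.png",cv2.resize(a,None,fx=5,fy=5,interpolation=cv2.INTER_CUBIC))
a=cv2.imread("pics/side0.png")[160:300,220:400];cv2.imwrite("pics/sidec.png",cv2.resize(a,None,fx=4,fy=4,interpolation=cv2.INTER_CUBIC))
E
```

```text
(no output)
```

View pics/topc.png

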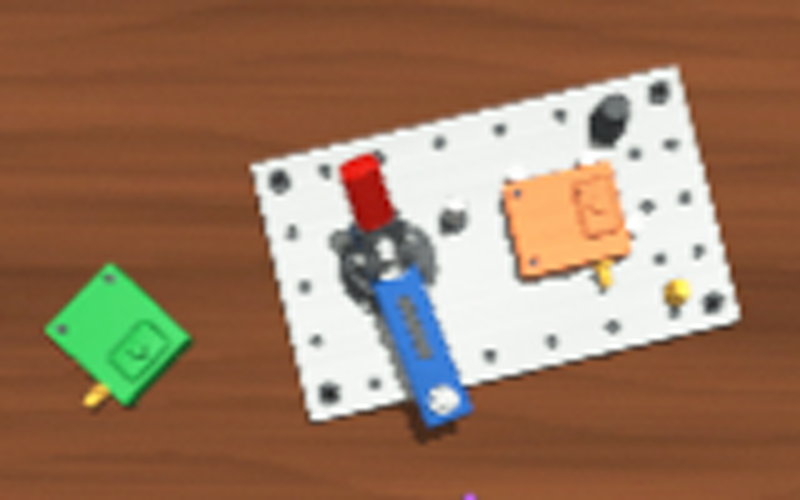

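View pics/sidec.png

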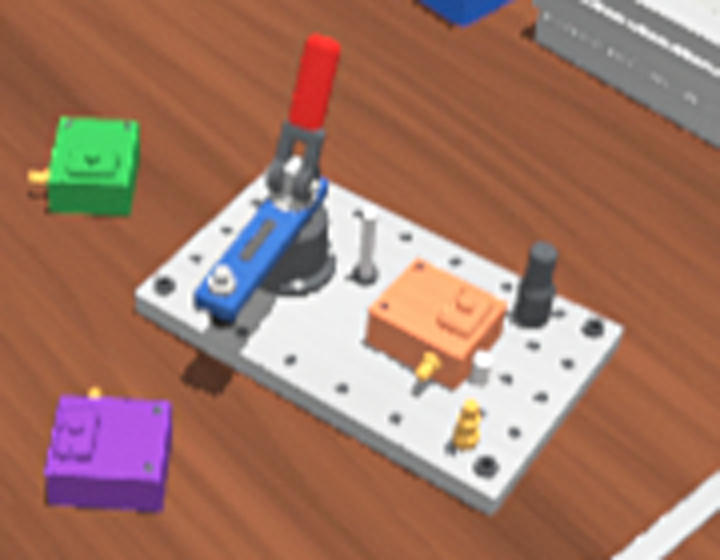

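```bash
cat > h.py <<'E'
import numpy as np,cv2,pickle
def proj_ray(c,u,v):
    H=c["img"].shape[0];f=H/2/np.tan(np.radians(c["fov_y"]/2))
    T=c["world_from_camera"];d=T[:3,:3]@np.array([(u-c["cx"])/f,-(v-c["cy"])/f,-1]);return T[:3,3],d
def onz(c,u,v,z):
    o,d=proj_ray(c,u,v);return (o+d*(z-o[2])/d[2])
def pix(c,p):
    H=c["img"].shape[0];f=H/2/np.tan(np.radians(c["fov_y"]/2));T=c["world_from_camera"]
    q=T[:3,:3].T@(np.asarray(p)-T[:3,3]);return np.array([c["cx"]+f*q[0]/-q[2],c["cy"]-f*q[1]/-q[2]])
def isect(c1,p1,c2,p2):
    o1,d1=proj_ray(c1,*p1);o2,d2=proj_ray(c2,*p2)
    s=np.linalg.lstsq(np.c_[d1,-d2],o2-o1,rcond=None)[0];a=o1+d1*s[0];b=o2+d2*s[1];return (a+b)/2,np.linalg.norm(a-b)
E
python3 - <<'E'
from h import *
c={n:pickle.load(open(n+"0.pkl","rb")) for n in("top","side")}
t=c["top"];im=t["img"];hsv=cv2.cvtColor(im,cv2.COLOR_RGB2HSV)
m=((hsv[...,1]<50)&(hsv[...,2]>150)).astype(np.uint8)
w=np.zeros_like(m);w[140:228,240:358]=m[140:228,240:358]
pts=np.argwhere(w)[:,::-1].astype(np.float32)
lab=cv2.connectedComponentsWithStats(w)[2:0:-1]
n,l,s,_=cv2.connectedComponentsWithStats(w);k=1+s[1:,4].argmax();pts=np.argwhere(l==k)[:,::-1].astype(np.float32)
# map to plane at z=.02 then minarea
P=np.array([onz(t,u,v,.02)[:2] for u,v in pts]).astype(np.float32)
hull=cv2.convexHull(P);r=cv2.minAreaRect(hull);print("rect top",r,cv2.boxPoints(r))
def info(name,mask,z):
    pts=np.argwhere(mask)[:,::-1]
    P=np.array([onz(t,u,v,z)[:2] for u,v in pts]).astype(np.float32);r=cv2.minAreaRect(P);print(name,len(P),P.mean(0),r,cv2.boxPoints(r).round(4).tolist())
reg=np.zeros(m.shape,bool);reg[140:228,240:358]=1
h=hsv
info("blue",reg&(h[...,0]>100)&(h[...,0]<125)&(h[...,1]>120)&(h[...,2]>90),.086)
info("copper",reg&(h[...,0]>=5)&(h[...,0]<14)&(h[...,1]>100)&(h[...,2]>215),.054)
red=reg&((h[...,0]<5)|(h[...,0]>175))&(h[...,1]>200)&(h[...,2]>120)
print("red px",np.argwhere(red).mean(0)[::-1])
E
```

```text
rect top ((0.5532801747322083, -0.10391363501548767), (0.1696009635925293, 0.2808983325958252), 14.221110343933105) [[ 0.436575    0.01139898]
 [ 0.5055818  -0.2608912 ]
 [ 0.66998535 -0.21922624]
 [ 0.60097855  0.05306393]]
blue 227 [ 0.48159158 -0.05686012] ((0.4798106253147125, -0.05830676108598709), (0.09391219913959503, 0.03071729838848114), 21.54532814025879) [[0.43050000071525574, -0.06129999831318855], [0.44179999828338623, -0.08980000019073486], [0.5291000008583069, -0.05530000105500221], [0.517799973487854, -0.026799999177455902]]
copper 117 [ 0.5664882  -0.15317355] ((0.5637932419776917, -0.14703480899333954), (0.058362286537885666, 0.06945139914751053), 14.164644241333008) [[0.5270000100135803, -0.12049999833106995], [0.5440000295639038, -0.18780000507831573], [0.600600004196167, -0.1736000031232834], [0.5835999846458435, -0.10620000213384628]]
red px [272.98876404 173.13483146]
```

```bash
cat >> h.py <<'E'
from scipy.spatial.transform import Rotation as Ro
PIV=np.array([.5361,-.0360]);HOME=-75.8
def rel(p0,rpy0,targets):
    """targets list of (xyz,yaw): tool-frame turn/shift from p0"""
    R0=Ro.from_euler("xyz",rpy0,degrees=True)
    for xyz,yaw in targets:
        R1=Ro.from_euler("xyz",[-90,0,yaw],degrees=True)
        print("turn",(R0.inv()*R1).as_rotvec(degrees=True).round(1),"shift",R0.inv().apply(np.array(xyz)-p0).round(4), "world",np.round(xyz,4),yaw)
def push(s,gap,r=.085,z=.074,back=.026):
    """s rad; finger centre behind strap by back+gap"""
    a=np.radians(HOME)-s;d=np.array([np.cos(a),np.sin(a)]);t=np.array([-d[1],d[0]])
    return (*(PIV+r*d-(back+gap)*t),z),np.degrees(a)
E
python3 - <<'E'
from h import *
from workcell import get_obs
p0=np.array([.246,.492,.231]);y0=63.5
pt,yt=push(1.44,.03,z=.231);print(pt,yt)
p=p0;y=y0
N=6
for i in range(1,N+1):
    q=p0+(np.array(pt)-p0)*i/N;yy=y0+(yt-y0)*i/N
    rel(p,[-90,0,y],[(q,yy)]);p,y=q,yy
E
```

```text
(np.float64(0.43642004321205835), np.float64(-0.015386746623735292), 0.231) -158.30592249883853
turn [ 0. 37. -0.] shift [-0.0615 -0.     -0.0661] world [0.2777 0.4074 0.231 ] 26.532346250193577
turn [ 0. 37. -0.] shift [-0.0094 -0.     -0.0898] world [0.3095 0.3229 0.231 ] -10.435307499612847
turn [-0. 37. -0.] shift [ 0.0465 -0.     -0.0774] world [0.3412 0.2383 0.231 ] -47.40296124941926
turn [ 0. 37. -0.] shift [ 0.0837 -0.     -0.0339] world [0.3729 0.1537 0.231 ] -84.3706149992257
turn [ 0. 37. -0.] shift [0.0873 0.     0.0233] world [0.4047 0.0692 0.231 ] -121.3382687490321
turn [-0. 37. -0.] shift [0.0557 0.     0.0711] world [ 0.4364 -0.0154  0.231 ] -158.30592249883853
```

>>> {"method": "play_rows", "body": {
  "moves": [
    [[0, 7.4, 0], [-0.012, 0, -0.013], 0],
    [[0, 14.8, 0], [-0.025, 0, -0.026], 0],
    [[0, 22.2, 0], [-0.037, 0, -0.04], 0],
    [[0, 29.6, 0], [-0.049, 0, -0.053], 0],
    [[0, 37, 0], [-0.0615, 0, -0.066], 0]
  ],
  "grip_force": 40
}}

```text
time: 0.65
ee_pos: [0.2773, 0.4069, 0.231]
tcp_rot: [-90.0, 0.0, 26.2]
wrist_force: [0.6, -0.2, 0.5]
opening: 0.012
```

>>> {"method": "play_rows", "body": {
  "moves": [
    [[0, 7.4, 0], [-0.002, 0, -0.018], 0],
    [[0, 14.8, 0], [-0.004, 0, -0.036], 0],
    [[0, 22.2, 0], [-0.006, 0, -0.054], 0],
    [[0, 29.6, 0], [-0.0075, 0, -0.072], 0],
    [[0, 37, 0], [-0.0095, 0, -0.09], 0]
  ]
}}

```text
time: 1.15
ee_pos: [0.3089, 0.3221, 0.2311]
tcp_rot: [-90.0, 0.0, -10.8]
wrist_force: [-0.1, 0.5, 0.0]
opening: -0.0
```

>>> {"method": "play_rows", "body": {
  "moves": [
    [[0, 7.4, 0], [0.009, 0, -0.0155], 0],
    [[0, 14.8, 0], [0.0185, 0, -0.031], 0],
    [[0, 22.2, 0], [0.028, 0, -0.0465], 0],
    [[0, 29.6, 0], [0.037, 0, -0.062], 0],
    [[0, 37, 0], [0.0465, 0, -0.0775], 0]
  ]
}}

```text
time: 1.65
ee_pos: [0.3404, 0.2374, 0.2311]
tcp_rot: [-90.0, 0.0, -47.8]
wrist_force: [0.2, 0.6, 0.2]
opening: 0.0
```

>>> {"method": "play_rows", "body": {
  "moves": [
    [[0, 7.4, 0], [0.017, 0, -0.007], 0],
    [[0, 14.8, 0], [0.0335, 0, -0.0135], 0],
    [[0, 22.2, 0], [0.05, 0, -0.02], 0],
    [[0, 29.6, 0], [0.067, 0, -0.027], 0],
    [[0, 37, 0], [0.0835, 0, -0.034], 0]
  ]
}}

```text
time: 2.15
ee_pos: [0.3839, 0.0956, 0.2311]
tcp_rot: [-90.1, 3.1, -78.2]
wrist_force: [0.5, -0.3, 0.4]
opening: 0.0
```

>>> {"method": "play_rows", "body": {
  "moves": [
    [[0, 7.4, 0], [0.0175, 0, 0.0045], 0],
    [[0, 14.8, 0], [0.035, 0, 0.009], 0],
    [[0, 22.2, 0], [0.0525, 0, 0.014], 0],
    [[0, 29.6, 0], [0.07, 0, 0.0185], 0],
    [[0, 37, 0], [0.087, 0, 0.023], 0]
  ]
}}

```text
time: 2.65
ee_pos: [0.4085, -0.0539, 0.2266]
tcp_rot: [-92.1, 7.5, -102.9]
wrist_force: [1.5, 0.6, 0.8]
opening: 0.0004
```

```bash
python3 - <<'E'
from workcell import get_obs
o=get_obs();print(o["q"].round(1),o["qd"].round(1),o["ee_pos"].round(4),o["tcp_rot"].round(1))
E
```

```text
[-12.7 -12.   -6.9  97.2   7.5 179.9] [-35.6   9.2   5.6   0.6  10.2  -0. ] [ 0.4085 -0.0539  0.2266] [ -92.1    7.5 -102.9]
```

```bash
python3 - <<'E'
from h import *
p0=np.array([.4085,-.0539,.2266])
rel(p0,[-92.1,7.5,-102.9],[((.409,-.045,.231),-66)])
rel(np.array((.409,-.045,.231)),[-90,0,-66],[((.42,-.03,.231),-26)])
rel(np.array((.42,-.03,.231)),[-90,0,-26],[((.43,-.02,.231),14)])
E
```

```text
turn [ -0.4 -36.7  -7.9] shift [-0.0093 -0.0032 -0.0016] world [ 0.409 -0.045  0.231] -66
turn [  0. -40.   0.] shift [-0.0092  0.      0.0162] world [ 0.42  -0.03   0.231] -26
turn [  0. -40.   0.] shift [0.0046 0.     0.0134] world [ 0.43  -0.02   0.231] 14
```

>>> {"method": "play_rows", "body": {
  "moves": [
    [[0, -7.3, -1.6], [-0.002, -0.001, 0], 0],
    [[0, -14.6, -3.2], [-0.004, -0.001, -0.001], 0],
    [[0, -22, -4.8], [-0.006, -0.002, -0.001], 0],
    [[0, -29.3, -6.3], [-0.0075, -0.003, -0.001], 0],
    [[-0.4, -36.7, -7.9], [-0.009, -0.003, -0.0015], 0]
  ]
}}

```text
time: 3.15
ee_pos: [0.4091, -0.0439, 0.231]
tcp_rot: [-90.0, -0.1, -65.5]
wrist_force: [-0.1, -0.6, -0.3]
opening: -0.0003
```

Good, pose is tracked; continue turning back.

>>> {"method": "play_rows", "body": {
  "moves": [
    [[0, -8, 0], [-0.002, 0, 0.003], 0],
    [[0, -16, 0], [-0.004, 0, 0.006], 0],
    [[0, -24, 0], [-0.006, 0, 0.01], 0],
    [[0, -32, 0], [-0.0075, 0, 0.013], 0],
    [[0, -40, 0], [-0.009, 0, 0.016], 0]
  ]
}}

```text
time: 3.65
ee_pos: [0.42, -0.029, 0.2308]
tcp_rot: [-90.0, 0.0, -25.5]
wrist_force: [0.4, 1.0, -0.3]
opening: 0.0
```

>>> {"method": "play_rows", "body": {
  "moves": [
    [[0, -8, 0], [0.001, 0, 0.003], 0],
    [[0, -16, 0], [0.002, 0, 0.005], 0],
    [[0, -24, 0], [0.003, 0, 0.008], 0],
    [[0, -32, 0], [0.004, 0, 0.011], 0],
    [[0, -40, 0], [0.0045, 0, 0.0135], 0]
  ]
}}

```text
time: 4.15
ee_pos: [0.4299, -0.0188, 0.2307]
tcp_rot: [-90.0, 0.1, 14.5]
wrist_force: [0.0, 0.4, -0.5]
opening: -0.0001
```

```bash
python3 - <<'E'
from h import *
from workcell import get_obs,camera
o=get_obs();print(o["q"].round(1),o["ee_pos"].round(4),o["tcp_rot"].round(1))
c=camera("wrist");cv2.imwrite("pics/w1.png",c["img"][:,:,::-1])
c=camera("side");cv2.imwrite("pics/s1.png",c["img"][:,:,::-1])
p,y=push(1.44,.03,z=.16);y+=180
rel(o["ee_pos"],o["tcp_rot"],[(p,y)])
p2,y=push(1.44,.03);y+=180
rel(np.array(p),[-90,0,y],[(p2,y)])
E
```

```text
[ -2.5 -11.2  -5.5  95.8  -0.   73. ] [ 0.4299 -0.0188  0.2307] [-90.    0.1  14.5]
turn [-0.  -7.2 -0.1] shift [0.0072 0.0707 0.0017] world [ 0.4364 -0.0154  0.16  ] 21.694077501161473
turn [0. 0. 0.] shift [ 0.     0.086 -0.   ] world [ 0.4364 -0.0154  0.074 ] 21.694077501161473
```

View pics/w1.png

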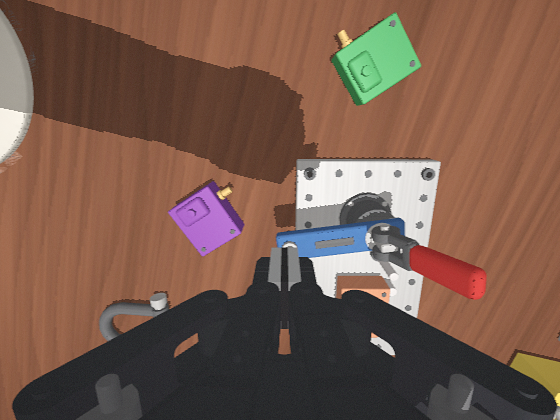

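View pics/s1.png

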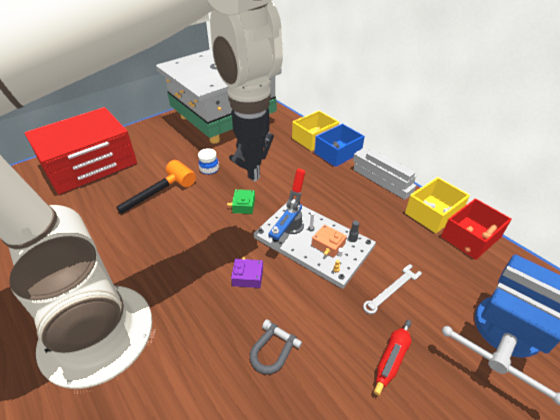

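>>> {"method": "play_rows", "body": {
  "moves": [
    [[0, -1.5, 0], [0.0015, 0.014, 0], 0],
    [[0, -3, 0], [0.003, 0.028, 0.001], 0],
    [[0, -4.5, 0], [0.0045, 0.042, 0.001], 0],
    [[0, -6, 0], [0.006, 0.056, 0.0015], 0],
    [[0, -7.2, 0], [0.007, 0.07, 0.0015], 0]
  ]
}}

```text
time: 4.75
ee_pos: [0.4362, -0.0157, 0.1593]
tcp_rot: [-90.0, 0.1, 21.5]
wrist_force: [0.0, -0.2, 0.8]
opening: 0.0002
```

>>> {"method": "play_rows", "body": {
  "moves": [
    [[0, 0, 0], [0, 0.02, 0], 0],
    [[0, 0, 0], [0, 0.04, 0], 0],
    [[0, 0, 0], [0, 0.06, 0], 0],
    [[0, 0, 0], [0, 0.076, 0], 0],
    [[0, 0, 0], [0, 0.086, 0], 0]
  ]
}}

```text
time: 5.25
ee_pos: [0.4356, -0.0158, 0.073]
tcp_rot: [-90.0, 0.1, 21.4]
wrist_force: [0.4, 0.1, -0.2]
opening: -0.0001
```

```bash
python3 - <<'E'
from h import *
from workcell import get_obs,camera
o=get_obs();print(o["q"].round(1),o["ee_pos"].round(4),o["tcp_rot"].round(1),o["wrist_force"].round(1))
for n in("side","top"):
    c=camera(n);u,v=(300,205) if n=="side" else (280,190)
    a=c["img"][v-80:v+80,u-100:u+100,::-1];cv2.imwrite(f"pics/{n}2.png",cv2.resize(a,None,fx=3.5,fy=3.5))
# plan: one call per ~0.15rad
ss=[1.44,1.3,1.15,1.0,.85,.7,.55,.4,.25,.1,.02]
p=o["ee_pos"];r=o["tcp_rot"]
for s in ss:
    q,y=push(s,.0,back=.026);y+=180
    rel(np.array(p),r,[(q,y)]);p=q;r=[-90,0,y]
E
```

```text
[ -2.1 -10.8 -22.5  78.4  -0.   66.5] [ 0.4356 -0.0158  0.073 ] [-90.    0.1  21.4] [ 0.4  0.1 -0.2]
turn [-0.  -0.3 -0.1] shift [ 0.0011 -0.0011 -0.03  ] world [ 0.4475 -0.0433  0.074 ] 21.694077501161473
turn [-0. -8.  0.] shift [-0.0028 -0.     -0.0121] world [ 0.4494 -0.0556  0.074 ] 29.715486632992963
turn [ 0.  -8.6  0. ] shift [-0.0029 -0.     -0.013 ] world [ 0.4533 -0.0683  0.074 ] 38.30985355995534
turn [ 0.  -8.6  0. ] shift [-0.0029 -0.     -0.013 ] world [ 0.459  -0.0803  0.074 ] 46.904220486917694
turn [ 0.  -8.6  0. ] shift [-0.0029 -0.     -0.013 ] world [ 0.4665 -0.0913  0.074 ] 55.49858741388003
turn [ 0.  -8.6  0. ] shift [-0.0029 -0.     -0.013 ] world [ 0.4756 -0.1011  0.074 ] 64.0929543408424
turn [ 0.  -8.6  0. ] shift [-0.0029 -0.     -0.013 ] world [ 0.486  -0.1094  0.074 ] 72.68732126780473
turn [-0.  -8.6  0. ] shift [-0.0029 -0.     -0.013 ] world [ 0.4975 -0.1161  0.074 ] 81.28168819476709
turn [ 0.  -8.6  0. ] shift [-0.0029 -0.     -0.013 ] world [ 0.5099 -0.1209  0.074 ] 89.87605512172942
turn [-0.  -8.6  0. ] shift [-0.0029 -0.     -0.013 ] world [ 0.5229 -0.1239  0.074 ] 98.47042204869177
turn [ 0.  -4.6  0. ] shift [-0.0018 -0.     -0.0069] world [ 0.53   -0.1247  0.074 ] 103.05408440973837
```

View pics/side2.png

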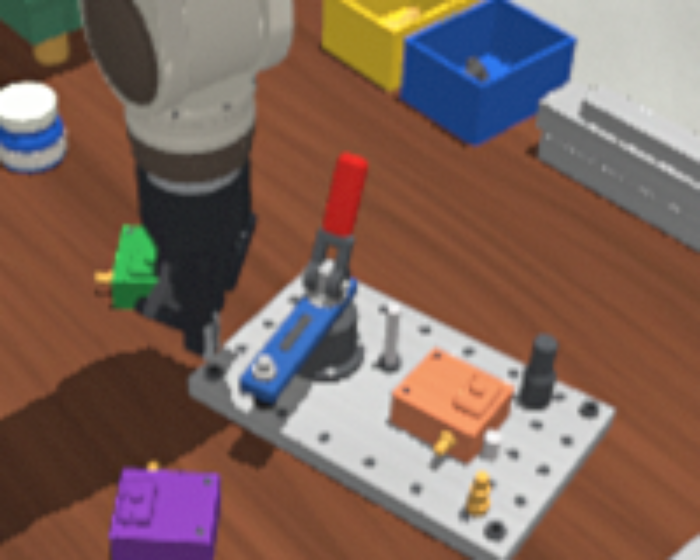

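View pics/top2.png

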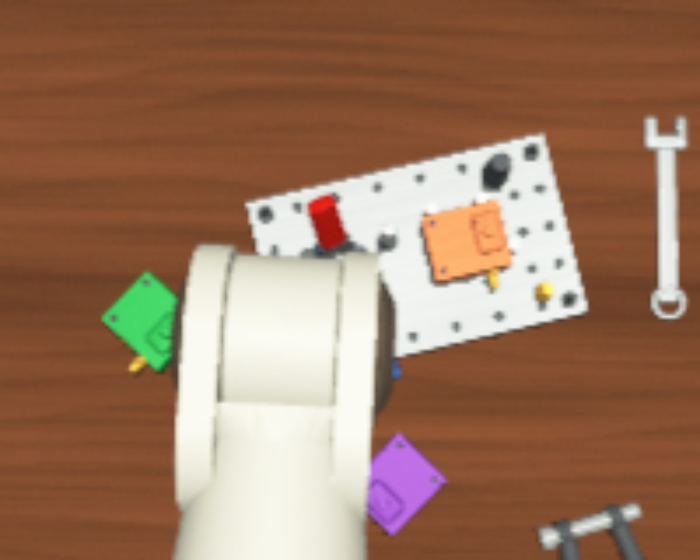

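```bash
python3 - <<'E'
from h import *
q,y=push(1.4,0);rel(np.array(q),[-90,0,y+180],[(lambda a:(a[0],a[1]+180))(push(1.4-.06*i,0)) for i in range(1,6)])
E
```

```text
turn [-0.  -3.4 -0. ] shift [-0.0014 -0.     -0.0051] world [ 0.4487 -0.0521  0.074 ] 27.423655452469717
turn [ 0.  -6.9  0. ] shift [-0.0025 -0.     -0.0104] world [ 0.4498 -0.0573  0.074 ] 30.861402223254657
turn [ -0.  -10.3  -0. ] shift [-0.0033 -0.     -0.0156] world [ 0.4512 -0.0624  0.074 ] 34.29914899403957
turn [  0.  -13.8   0. ] shift [-0.0037 -0.     -0.0209] world [ 0.453  -0.0675  0.074 ] 37.73689576482454
turn [ -0.  -17.2   0. ] shift [-0.0039 -0.     -0.0263] world [ 0.455  -0.0724  0.074 ] 41.17464253560945
```

>>> {"method": "play_rows", "body": {
  "moves": [
    [[0, 0, 0], [0, 0, -0.007], 0],
    [[0, 0, 0], [0, 0, -0.014], 0],
    [[0, 0, 0], [0.0005, 0, -0.02], 0],
    [[0, 0, 0], [0.001, 0, -0.026], 0],
    [[0, -0.3, 0], [0.001, 0, -0.03], 0]
  ]
}}

```text
time: 5.85
ee_pos: [0.4486, -0.044, 0.0752]
tcp_rot: [-90.0, 0.0, 21.7]
wrist_force: [-1.2, 3.5, 0.3]
opening: 0.0004
```

>>> {"method": "play_rows", "body": {
  "moves": [
    [[0, -3.4, 0], [-0.0014, 0.0005, -0.005], 0],
    [[0, -6.9, 0], [-0.0025, 0.0005, -0.0104], 0],
    [[0, -10.3, 0], [-0.0033, 0.001, -0.0156], 0],
    [[0, -13.8, 0], [-0.0037, 0.001, -0.021], 0],
    [[0, -17.2, 0], [-0.0039, 0.001, -0.0263], 0]
  ]
}}

```text
time: 6.35
ee_pos: [0.4543, -0.0695, 0.0741]
tcp_rot: [-90.0, 0.0, 39.0]
wrist_force: [-0.4, 1.3, 0.6]
opening: 0.0
```

>>> {"method": "play_rows", "body": {
  "moves": [
    [[0, -3.4, 0], [-0.0014, 0, -0.005], 0],
    [[0, -6.9, 0], [-0.0025, 0, -0.0104], 0],
    [[0, -10.3, 0], [-0.0033, 0, -0.0156], 0],
    [[0, -13.8, 0], [-0.0037, 0, -0.021], 0],
    [[0, -17.2, 0], [-0.0039, 0, -0.0263], 0]
  ]
}}

```text
time: 6.85
ee_pos: [0.4678, -0.0924, 0.074]
tcp_rot: [-90.0, 0.0, 56.2]
wrist_force: [-0.6, 2.3, 1.2]
opening: 0.0
```

>>> {"method": "play_rows", "body": {
  "moves": [
    [[0, -3.4, 0], [-0.0014, 0, -0.005], 0],
    [[0, -6.9, 0], [-0.0025, 0, -0.0104], 0],
    [[0, -10.3, 0], [-0.0033, 0, -0.0156], 0],
    [[0, -13.8, 0], [-0.0037, 0, -0.021], 0],
    [[0, -17.2, 0], [-0.0039, 0, -0.0263], 0]
  ]
}}

```text
time: 7.35
ee_pos: [0.4874, -0.1104, 0.074]
tcp_rot: [-89.9, 0.0, 73.4]
wrist_force: [-0.8, 0.9, 0.8]
opening: -0.0004
```

```bash
python3 - <<'E'
from h import *
from workcell import get_obs,camera
o=get_obs();print(o["time"],o["q"].round(1),o["ee_pos"].round(4),o["tcp_rot"].round(1),o["wrist_force"].round(1))
print(push(.54,0))
for n in("side",):
    c=camera(n);u,v=(300,205) if n=="side" else (280,190)
    a=c["img"][v-80:v+80,u-100:u+100,::-1];cv2.imwrite(f"pics/{n}3.png",cv2.resize(a,None,fx=3.5,fy=3.5))
p=o["ee_pos"];r=o["tcp_rot"]
for s in (.4,.25,.13,.06,.02): 
    q,y=push(s,.0);y+=180
    rel(o["ee_pos"],r,[(q,y)])
E
```

```text
7.35 [-12.8  -1.9 -14.4  77.6  -0.    3.8] [ 0.4874 -0.1104  0.074 ] [-89.9   0.   73.4] [-0.8  0.9  0.8]
((np.float64(0.48671972062357316), np.float64(-0.10990932288085198), 0.074), np.float64(-106.73972093706445))
turn [-0.1 -7.8 -0. ] shift [-0.0025 -0.     -0.0113] world [ 0.4975 -0.1161  0.074 ] 81.28168819476709
turn [ -0.1 -16.4  -0. ] shift [-0.0037 -0.     -0.0246] world [ 0.5099 -0.1209  0.074 ] 89.87605512172942
turn [ -0.1 -23.3  -0. ] shift [-0.0031 -0.0001 -0.0353] world [ 0.5203 -0.1235  0.074 ] 96.75154866329932
turn [ -0.1 -27.3  -0. ] shift [-0.0022 -0.0001 -0.0414] world [ 0.5264 -0.1244  0.074 ] 100.76225322921506
turn [ -0.1 -29.6  -0. ] shift [-0.0015 -0.0001 -0.0449] world [ 0.53   -0.1247  0.074 ] 103.05408440973837
```

View pics/side3.png

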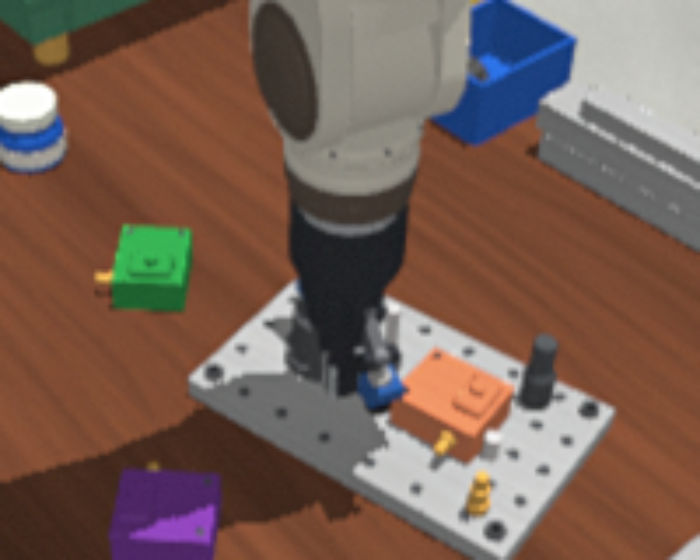

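>>> {"method": "play_rows", "body": {
  "moves": [
    [[0, -3.4, 0], [-0.0014, 0, -0.005], 0],
    [[0, -6.9, 0], [-0.0025, 0, -0.0104], 0],
    [[0, -10.3, 0], [-0.0033, 0, -0.0156], 0],
    [[0, -13.8, 0], [-0.0037, 0, -0.021], 0],
    [[0, -17.2, 0], [-0.0039, 0, -0.0263], 0]
  ]
}}

```text
time: 7.9
ee_pos: [0.5113, -0.1217, 0.0739]
tcp_rot: [-89.9, 0.0, 90.6]
wrist_force: [-1.2, -0.7, 0.3]
opening: -0.0004
```

>>> {"method": "play_rows", "body": {
  "moves": [
    [[0, -1.5, 0], [-0.0006, 0, -0.0025], 0],
    [[0, -3, 0], [-0.0012, 0, -0.005], 0],
    [[0, -4.5, 0], [-0.0018, 0, -0.007], 0],
    [[0, -6, 0], [-0.0022, 0, -0.009], 0],
    [[0, -7.5, 0], [-0.0025, 0, -0.0113], 0]
  ]
}}

```text
time: 8.4
ee_pos: [0.5228, -0.1238, 0.0739]
tcp_rot: [-90.0, 0.0, 98.1]
wrist_force: [-1.2, -0.7, 0.2]
opening: -0.0004
```

```bash
python3 - <<'E'
from h import *
from workcell import get_obs,camera
o=get_obs();print(o["time"],o["q"].round(1),o["ee_pos"].round(4),o["tcp_rot"].round(1),o["wrist_force"].round(1))
for n in("side",):
    c=camera(n);u,v=(300,205) if n=="side" else (280,190)
    a=c["img"][v-80:v+80,u-100:u+100,::-1];cv2.imwrite(f"pics/{n}4.png",cv2.resize(a,None,fx=3.5,fy=3.5))
p=o["ee_pos"];r=o["tcp_rot"]
for s in (.13,.09,.06,.04,.02,0): 
    q,y=push(s,.0);y+=180
    rel(o["ee_pos"],r,[(q,y)])
E
```

```text
8.4 [-13.3   3.1  -9.3  77.6  -0.  -21.4] [ 0.5228 -0.1238  0.0739] [-90.    0.   98.1] [-1.2 -0.7  0.2]
turn [-0.   1.3 -0. ] shift [ 0.0007 -0.0001  0.0025] world [ 0.5203 -0.1235  0.074 ] 96.75154866329932
turn [-0. -1. -0.] shift [-0.0003 -0.0001 -0.0009] world [ 0.5238 -0.124   0.074 ] 99.04337984382259
turn [-0.  -2.7 -0. ] shift [-0.001  -0.0001 -0.0035] world [ 0.5264 -0.1244  0.074 ] 100.76225322921506
turn [-0.  -3.8 -0. ] shift [-0.0015 -0.0001 -0.0052] world [ 0.5282 -0.1245  0.074 ] 101.90816881947671
turn [-0. -5. -0.] shift [-0.0018 -0.0001 -0.007 ] world [ 0.53   -0.1247  0.074 ] 103.05408440973837
turn [-0.  -6.1 -0. ] shift [-0.0022 -0.0001 -0.0087] world [ 0.5317 -0.1248  0.074 ] 104.2
```

View pics/side4.png

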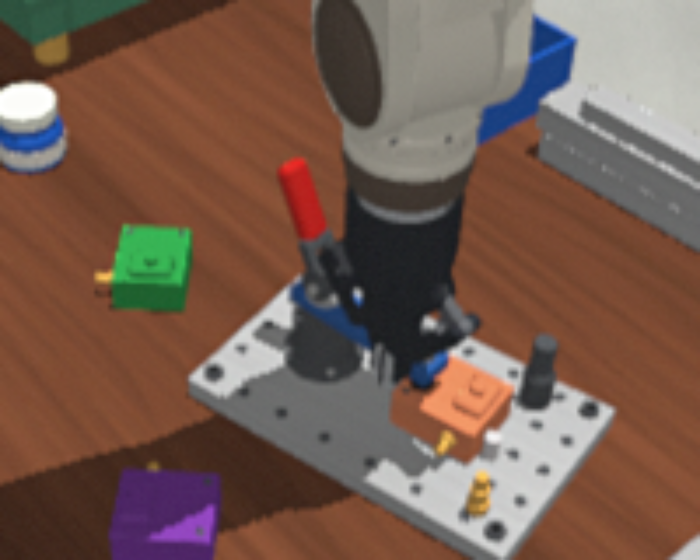

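>>> {"method": "play_rows", "body": {
  "moves": [
    [[0, -1, 0], [-0.0004, 0, -0.0014], 0],
    [[0, -2, 0], [-0.0008, 0, -0.0028], 0],
    [[0, -3, 0], [-0.0011, 0, -0.004], 0],
    [[0, -4, 0], [-0.0014, 0, -0.0052], 0],
    [[0, -4.6, 0], [-0.0017, 0, -0.0062], 0]
  ]
}}

```text
time: 8.95
ee_pos: [0.5293, -0.1246, 0.0739]
tcp_rot: [-90.0, 0.0, 102.7]
wrist_force: [-1.2, -1.8, 0.4]
opening: -0.0002
```

>>> {"method": "play_rows", "body": {
  "moves": [
    [[0, -0.3, 0], [0, 0, -0.0007], 0],
    [[0, -0.6, 0], [0, 0, -0.0014], 0],
    [[0, -0.9, 0], [-0.0003, 0, -0.002], 0],
    [[0, -1.2, 0], [-0.0004, 0, -0.0026], 0],
    [[0, -1.5, 0], [-0.0005, 0, -0.003], 0]
  ]
}}

```text
time: 9.45
ee_pos: [0.5323, -0.1244, 0.074]
tcp_rot: [-90.0, 0.0, 104.1]
wrist_force: [-2.6, 0.2, -0.9]
opening: 0.0001
```

>>> {"method": "play_rows", "body": {
  "moves": [
    [[0, 0, 0], [0, 0, -0.0005], 0],
    [[0, 0, 0], [0, 0, -0.001], 0],
    [[0, 0, 0], [0, 0, -0.0015], 0],
    [[0, 0, 0], [0, 0, -0.002], 0],
    [[0, 0, 0], [0, 0, -0.002], 0]
  ]
}}

```text
time: 9.95
ee_pos: [0.5332, -0.1243, 0.0739]
tcp_rot: [-89.9, 0.0, 104.1]
wrist_force: [-6.9, -2.7, 2.7]
opening: 0.0003
```

>>> {"method": "play_rows", "body": {
  "moves": [
    [[0, 0, 0], [0, 0, 0.006], 0],
    [[0, 0, 0], [0, 0, 0.014], 0],
    [[0, 0, 0], [0, -0.01, 0.025], 0],
    [[0, 0, 0], [0, -0.03, 0.036], 0],
    [[0, 0, 0], [0, -0.055, 0.045], 0]
  ]
}}

```text
time: 10.45
ee_pos: [0.489, -0.1349, 0.1297]
tcp_rot: [-89.9, -0.0, 104.1]
wrist_force: [0.7, -1.0, 0.3]
opening: 0.0002
```

>>> {"method": "play_rows", "body": {
  "moves": [
    [[0, 0, 0], [0, -0.03, 0.02], 0],
    [[0, 0, 0], [0, -0.06, 0.04], 0],
    [[0, 0, 0], [0, -0.09, 0.06], 0],
    [[0, 0, 0], [0, -0.12, 0.08], 0],
    [[0, 0, 0], [0, -0.13, 0.1], 0]
  ]
}}

```text
time: 10.95
ee_pos: [0.3927, -0.1594, 0.2629]
tcp_rot: [-90.2, 0.2, 104.1]
wrist_force: [0.7, -0.3, -0.5]
opening: -0.0002
```

```bash
python3 - <<'E'
from h import *
from workcell import get_obs,camera
o=get_obs();print(o["time"],o["q"].round(1),o["ee_pos"].round(4),o["tcp_rot"].round(1),o["wrist_force"].round(1))
for n in("side","top"):
    c=camera(n);pickle.dump(c,open(n+"5.pkl","wb"));u,v=(300,205) if n=="side" else (290,190)
    a=c["img"][v-80:v+80,u-100:u+100,::-1];cv2.imwrite(f"pics/{n}5.png",cv2.resize(a,None,fx=3.5,fy=3.5))
E
```

```text
10.95 [-22.1 -11.5  -2.1  99.2  -0.  -36.2] [ 0.3927 -0.1594  0.2629] [-90.2   0.2 104.1] [ 0.7 -0.3 -0.5]
```

View pics/side5.png

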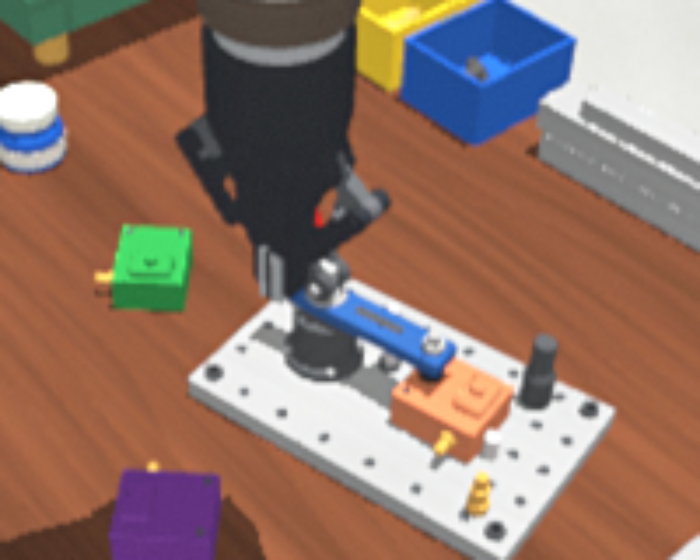

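View pics/top5.png

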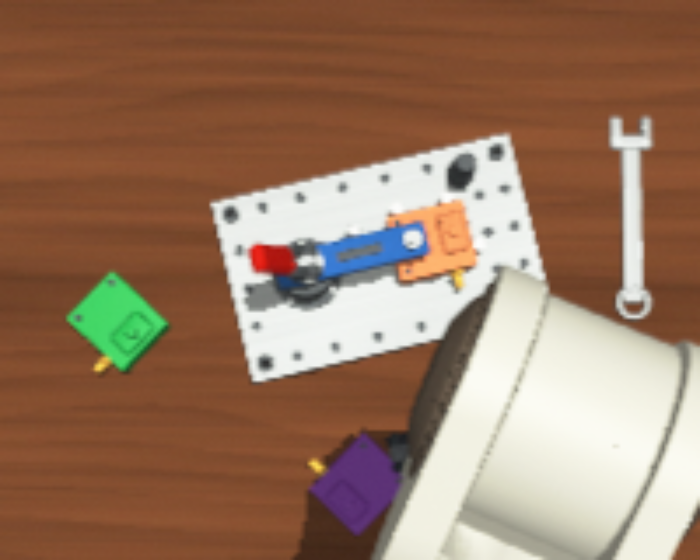

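```bash
python3 - <<'E'
from h import *
t=pickle.load(open("top5.pkl","rb"));s=pickle.load(open("side5.pkl","rb"))
h=cv2.cvtColor(t["img"],cv2.COLOR_RGB2HSV);reg=np.zeros(h.shape[:2],bool);reg[140:228,240:330]=1
def info(name,mask,z):
    pts=np.argwhere(mask)[:,::-1]
    P=np.array([onz(t,u,v,z)[:2] for u,v in pts]).astype(np.float32);r=cv2.minAreaRect(P);b=cv2.boxPoints(r);print(name,len(P),r,b.round(4).tolist());return b
b=info("blue",reg&(h[...,0]>100)&(h[...,0]<125)&(h[...,1]>120)&(h[...,2]>90),.086)
e=b[np.argsort(b[:,1])][:2].mean(0);d=e-PIV;print("nose",e,np.hypot(*d),"swing",np.radians(HOME-np.degrees(np.arctan2(d[1],d[0]))))
P=np.array([onz(t,u,v,.086)[:2] for v,u in np.argwhere(reg&(h[...,0]>100)&(h[...,0]<125)&(h[...,1]>120)&(h[...,2]>90))]);pc=np.linalg.svd(P-P.mean(0))[2][0] if 0 else np.linalg.eigh(np.cov(P.T))[1][:,1];print("pca ang",np.degrees(np.arctan2(pc[1],pc[0])))
info("copper",reg&(h[...,0]>=5)&(h[...,0]<14)&(h[...,1]>100)&(h[...,2]>215),.054)
red=reg&((h[...,0]<5)|(h[...,0]>175))&(h[...,1]>200)&(h[...,2]>120)
pr=np.argwhere(red)[:,::-1];print(pr.min(0),pr.max(0),pr.mean(0))
for a in (70,64):
  for L in (36,98):
    dd=-np.array([np.cos(np.radians(HOME)),np.sin(np.radians(HOME))])
    x=np.r_[PIV+dd*L*1e-3*np.cos(np.radians(a)),.1+L*1e-3*np.sin(np.radians(a))];print(a,L,pix(t,x),pix(s,x))
E
```

```text
blue 232 ((0.5450405478477478, -0.07493627071380615), (0.02878493070602417, 0.1305500715970993), 14.981411933898926) [[0.5142999887466431, -0.015599999576807022], [0.5479999780654907, -0.14169999957084656], [0.5758000016212463, -0.13429999351501465], [0.5421000123023987, -0.008200000040233135]]
nose [ 0.5619145  -0.13799259] 0.105208731317872 swing -5.906976268096017e-05
pca ang 106.81556265502671
copper 150 ((0.5639087557792664, -0.14710119366645813), (0.058553826063871384, 0.06926611810922623), 14.164644241333008) [[0.5270000100135803, -0.12070000171661377], [0.5440000295639038, -0.18780000507831573], [0.6007999777793884, -0.17350000143051147], [0.5838000178337097, -0.10639999806880951]]
[262 180] [273 187] [267.22666667 183.6       ]
70 36 [272.23359052 183.97028218] [289.08008124 192.80600556]
70 98 [264.04725107 182.83600701] [282.58147456 171.83076627]
64 36 [271.08565484 184.31365162] [287.97828156 192.70525465]
64 98 [260.79024507 183.82276767] [279.55008345 171.70038763]
```

```bash
cat >> h.py <<'E'
LD=-np.array([np.cos(np.radians(HOME)),np.sin(np.radians(HOME))])
def lev(a,rho=.075,gap=0,half=.011):
    a=np.radians(a);h=rho*np.cos(a)-.0075*np.sin(a)-half-gap;z=.1+rho*np.sin(a)+.0075*np.cos(a)
    return (*(PIV+LD*h),z),14.2
E
python3 - <<'E'
from h import *
p=np.array([.3927,-.1594,.2629]);r=[-90.2,.2,104.1]
for q,y in (((.44,-.13,.262),64),((.49,-.09,.262),26),((.541,-.0554,.24),14.2),lev(70,gap=.015)):
    rel(p,r,[(q,y)]);p=np.array(q);r=[-90,0,y]
print()
s,_=lev(70,gap=.015);rel(np.array(s),[-90,0,14.2],[lev(a) for a in (70,60,50,40,30,20,10,0)])
E
```

```text
turn [ 0.3 40.1 -0.1] shift [ 0.017  0.001 -0.053] world [ 0.44  -0.13   0.262] 64
turn [-0. 38. -0.] shift [ 0.0579 -0.     -0.0274] world [ 0.49  -0.09   0.262] 26
turn [ 0.  11.8 -0. ] shift [0.061  0.022  0.0087] world [ 0.541  -0.0554  0.24  ] 14.2
turn [0. 0. 0.] shift [0.     0.067  0.0126] world [ 0.5379 -0.0432  0.173 ] 14.2

turn [0. 0. 0.] shift [0.    0.    0.015] world [ 0.5342 -0.0286  0.173 ] 14.2
turn [0. 0. 0.] shift [0.     0.0043 0.0274] world [ 0.5312 -0.0166  0.1687] 14.2
turn [0. 0. 0.] shift [-0.      0.0108  0.0389] world [ 0.5284 -0.0055  0.1623] 14.2
turn [0. 0. 0.] shift [0.     0.0191 0.049 ] world [0.5259 0.0044 0.154 ] 14.2
turn [0. 0. 0.] shift [0.     0.029  0.0576] world [0.5238 0.0127 0.144 ] 14.2
turn [0. 0. 0.] shift [-0.      0.0403  0.0643] world [0.5221 0.0192 0.1327] 14.2
turn [0. 0. 0.] shift [0.     0.0526 0.069 ] world [0.521  0.0237 0.1204] 14.2
turn [0. 0. 0.] shift [-0.      0.0655  0.0714] world [0.5204 0.026  0.1075] 14.2
```

>>> {"method": "play_rows", "body": {
  "moves": [
    [[0, 8, 0], [0.0034, 0, -0.0106], 0],
    [[0, 16, 0], [0.0068, 0, -0.021], 0],
    [[0, 24, 0], [0.01, 0, -0.032], 0],
    [[0, 32, 0], [0.0136, 0.001, -0.042], 0],
    [[0.3, 40.1, 0], [0.017, 0.001, -0.053], 0]
  ]
}}

```text
time: 11.55
ee_pos: [0.441, -0.1293, 0.2576]
tcp_rot: [-89.7, 0.1, 63.7]
wrist_force: [0.4, -0.3, -0.1]
opening: 0.0
```

>>> {"method": "play_rows", "body": {
  "moves": [
    [[0, 7.6, 0], [0.0116, 0, -0.0055], 0],
    [[0, 15.2, 0], [0.023, 0, -0.011], 0],
    [[0, 22.8, 0], [0.035, 0, -0.0165], 0],
    [[0, 30.4, 0], [0.0464, 0, -0.022], 0],
    [[0, 38, 0], [0.058, 0, -0.0275], 0]
  ]
}}

```text
time: 12.05
ee_pos: [0.4914, -0.0891, 0.2573]
tcp_rot: [-89.8, 0.3, 25.7]
wrist_force: [-0.6, 0.2, 1.4]
opening: -0.0002
```

>>> {"method": "play_rows", "body": {
  "moves": [
    [[0, 2.4, 0], [0.012, 0.004, 0.0017], 0],
    [[0, 4.8, 0], [0.0245, 0.009, 0.0035], 0],
    [[0, 7.2, 0], [0.0365, 0.013, 0.005], 0],
    [[0, 9.6, 0], [0.049, 0.018, 0.007], 0],
    [[0, 11.8, 0], [0.061, 0.022, 0.0085], 0]
  ]
}}

```text
time: 12.55
ee_pos: [0.5423, -0.0547, 0.2347]
tcp_rot: [-89.9, 0.3, 14.1]
wrist_force: [0.1, 1.0, -0.4]
opening: 0.0
```

```bash
python3 - <<'E'
from h import *
from workcell import get_obs,camera
o=get_obs();print(o["time"],o["q"].round(1),o["ee_pos"].round(4),o["tcp_rot"].round(1),o["wrist_force"].round(1))
rel(o["ee_pos"],o["tcp_rot"],[lev(70,gap=.015)])
c=camera("wrist");cv2.imwrite("pics/w6.png",c["img"][:,:,::-1])
for n in("side",):
    c=camera(n);u,v=(300,205) if n=="side" else (290,190)
    a=c["img"][v-80:v+80,u-100:u+100,::-1];cv2.imwrite(f"pics/{n}6.png",cv2.resize(a,None,fx=3.5,fy=3.5))
E
```

```text
12.55 [-5.8  4.7 10.2 95.8  0.  70.1] [ 0.5423 -0.0547  0.2347] [-89.9   0.3  14.1] [ 0.1  1.  -0.4]
turn [-0.1 -0.1 -0.3] shift [-0.0011  0.0616  0.0122] world [ 0.5379 -0.0432  0.173 ] 14.2
```

View pics/side6.png

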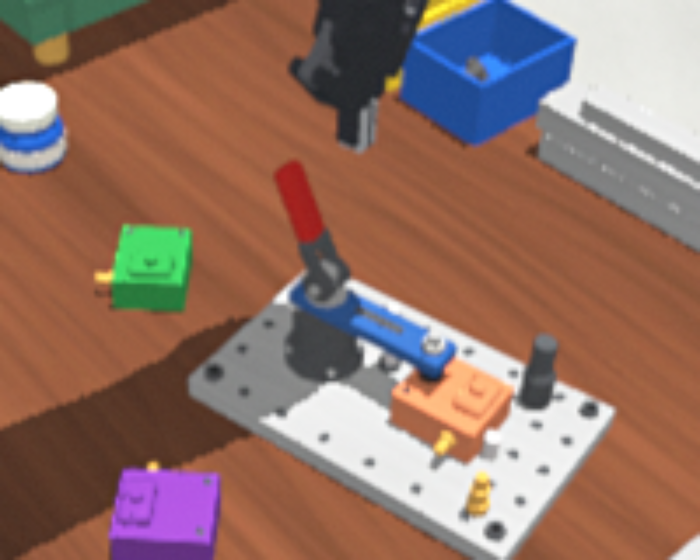

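View pics/w6.png

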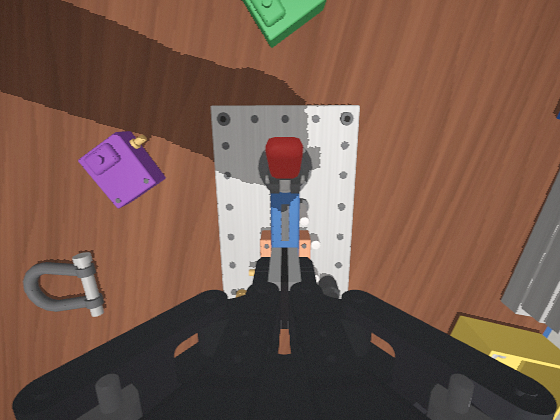

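>>> {"method": "play_rows", "body": {
  "moves": [
    [[0, 0, 0], [0, 0.014, 0], 0],
    [[0, 0, 0], [0, 0.028, 0.001], 0],
    [[0, 0, 0], [-0.0005, 0.042, 0.003], 0],
    [[0, 0, 0], [-0.001, 0.055, 0.005], 0],
    [[0, 0, -0.3], [-0.001, 0.0615, 0.008], 0]
  ]
}}

```text
time: 13.15
ee_pos: [0.5379, -0.0479, 0.1728]
tcp_rot: [-89.9, 0.1, 14.2]
wrist_force: [-0.3, 0.1, 0.2]
opening: -0.0005
```

>>> {"method": "play_rows", "body": {
  "moves": [
    [[0, 0, 0], [0, 0, 0.004], 0],
    [[0, 0, 0], [0, 0, 0.007], 0],
    [[0, 0, 0], [0, 0, 0.01], 0],
    [[0, 0, 0], [0, 0, 0.013], 0],
    [[0, 0, 0], [0, 0, 0.016], 0]
  ]
}}

```text
time: 13.65
ee_pos: [0.5349, -0.0321, 0.1744]
tcp_rot: [-89.9, -0.0, 14.2]
wrist_force: [-0.5, -0.2, -0.0]
opening: 0.0003
```

```bash
python3 - <<'E'
from h import *
from workcell import get_obs,camera
o=get_obs();print(o["time"],o["q"].round(1),o["ee_pos"].round(4),o["tcp_rot"].round(1),o["wrist_force"].round(1))
rel(o["ee_pos"],o["tcp_rot"],[lev(a) for a in (70,60,50,40,30,20,10,0)])
for n in("side",):
    c=camera(n);u,v=(300,205) if n=="side" else (290,190)
    a=c["img"][v-80:v+80,u-100:u+100,::-1];cv2.imwrite(f"pics/{n}7.png",cv2.resize(a,None,fx=3.5,fy=3.5))
E
```

```text
13.65 [-3.5  2.2  0.9 88.7  0.1 72.3] [ 0.5349 -0.0321  0.1744] [-89.9  -0.   14.2] [-0.5 -0.2 -0. ]
turn [-0.1 -0.   0. ] shift [0.0002 0.0014 0.0035] world [ 0.5342 -0.0286  0.173 ] 14.2
turn [-0.1 -0.   0. ] shift [0.0002 0.0057 0.0159] world [ 0.5312 -0.0166  0.1687] 14.2
turn [-0.1 -0.   0. ] shift [0.0002 0.0122 0.0274] world [ 0.5284 -0.0055  0.1623] 14.2
turn [-0.1 -0.   0. ] shift [0.0001 0.0205 0.0375] world [0.5259 0.0044 0.154 ] 14.2
turn [-0.1 -0.   0. ] shift [0.0001 0.0305 0.0461] world [0.5238 0.0127 0.144 ] 14.2
turn [-0.1 -0.   0. ] shift [0.0001 0.0418 0.0528] world [0.5221 0.0192 0.1327] 14.2
turn [-0.1 -0.   0. ] shift [0.0001 0.0541 0.0574] world [0.521  0.0237 0.1204] 14.2
turn [-0.1 -0.   0. ] shift [0.0001 0.067  0.0598] world [0.5204 0.026  0.1075] 14.2
```

View pics/side7.png

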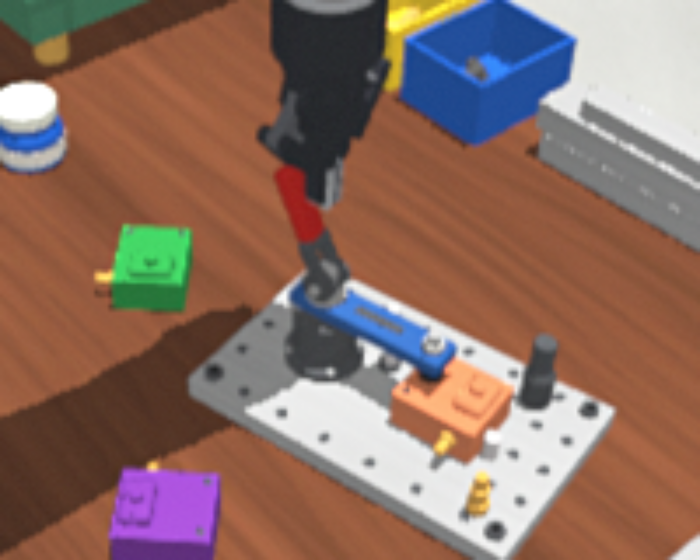

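>>> {"method": "play_rows", "body": {
  "moves": [
    [[0, 0, 0], [0, 0.0015, 0.0035], 0],
    [[0, 0, 0], [0, 0.003, 0.009], 0],
    [[0, 0, 0], [0, 0.0057, 0.016], 0],
    [[0, 0, 0], [0, 0.009, 0.022], 0],
    [[0, 0, 0], [0, 0.0122, 0.0274], 0]
  ]
}}

```text
time: 14.2
ee_pos: [0.528, -0.0052, 0.1617]
tcp_rot: [-89.9, -0.0, 14.2]
wrist_force: [0.2, -2.5, 2.2]
opening: 0.0003
```

>>> {"method": "play_rows", "body": {
  "moves": [
    [[0, 0, 0], [0, 0.003, 0.004], 0],
    [[0, 0, 0], [0, 0.0065, 0.008], 0],
    [[0, 0, 0], [0, 0.0102, 0.012], 0],
    [[0, 0, 0], [0, 0.014, 0.0155], 0],
    [[0, 0, 0], [0, 0.0183, 0.0187], 0]
  ]
}}

```text
time: 14.7
ee_pos: [0.5235, 0.0128, 0.1434]
tcp_rot: [-89.9, -0.0, 14.2]
wrist_force: [-0.4, 1.3, 5.3]
opening: 0.0001
```

>>> {"method": "play_rows", "body": {
  "moves": [
    [[0, 0, 0], [0, 0.0043, 0.003], 0],
    [[0, 0, 0], [0, 0.009, 0.0055], 0],
    [[0, 0, 0], [0, 0.0135, 0.008], 0],
    [[0, 0, 0], [0, 0.0185, 0.01], 0],
    [[0, 0, 0], [0, 0.0236, 0.0113], 0]
  ]
}}

```text
time: 15.2
ee_pos: [0.5206, 0.0237, 0.1196]
tcp_rot: [-89.9, -0.0, 14.2]
wrist_force: [-0.1, 2.0, 4.8]
opening: 0.0002
```

```bash
python3 - <<'E'
from h import *
from workcell import get_obs,camera
o=get_obs();print(o["time"],o["q"].round(1),o["ee_pos"].round(4),o["tcp_rot"].round(1),o["wrist_force"].round(1))
rel(o["ee_pos"],o["tcp_rot"],[lev(a) for a in (10,5,0)])
for n in("side",):
    c=camera(n);u,v=(300,205) if n=="side" else (290,190)
    a=c["img"][v-80:v+80,u-100:u+100,::-1];cv2.imwrite(f"pics/{n}8.png",cv2.resize(a,None,fx=3.5,fy=3.5))
E
```

```text
15.2 [ 2.5  0.3 -7.1 82.6  0.1 78.3] [0.5206 0.0237 0.1196] [-89.9  -0.   14.2] [-0.1  2.   4.8]
turn [-0.1 -0.   0. ] shift [ 0.0003 -0.0008 -0.0001] world [0.521  0.0237 0.1204] 14.2
turn [-0.1 -0.   0. ] shift [0.0003 0.0056 0.0014] world [0.5206 0.0251 0.114 ] 14.2
turn [-0.1 -0.   0. ] shift [0.0003 0.0121 0.0023] world [0.5204 0.026  0.1075] 14.2
```

View pics/side8.png

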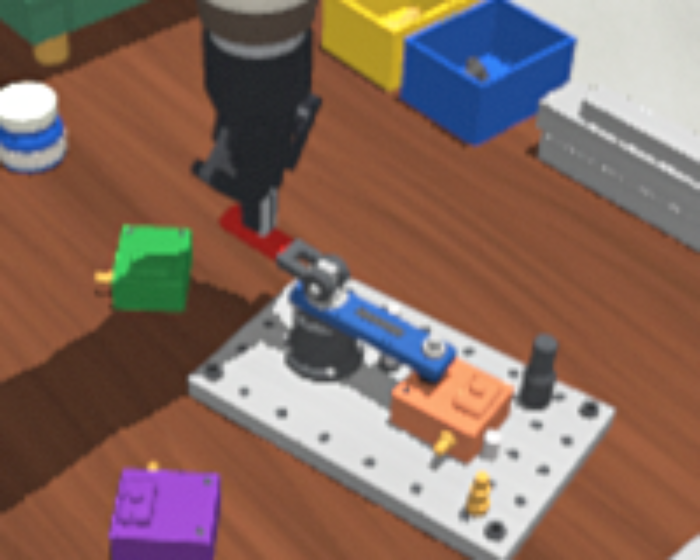

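>>> {"method": "play_rows", "body": {
  "moves": [
    [[0, 0, 0], [0, 0.0025, 0.001], 0],
    [[0, 0, 0], [0, 0.0045, 0.0015], 0],
    [[0, 0, 0], [0, 0.0065, 0.002], 0],
    [[0, 0, 0], [0, 0.008, 0.002], 0],
    [[0, 0, 0], [0, 0.009, 0.002], 0]
  ]
}}

```text
time: 15.75
ee_pos: [0.5201, 0.0255, 0.1109]
tcp_rot: [-89.9, 0.0, 14.2]
wrist_force: [-1.3, 2.2, 4.0]
opening: 0.0
```

>>> {"method": "play_rows", "body": {
  "moves": [
    [[0, 0, 0], [0, 0.0005, 0], 0],
    [[0, 0, 0], [0, 0.001, 0], 0],
    [[0, 0, 0], [0, 0.0015, 0], 0],
    [[0, 0, 0], [0, 0.002, 0], 0],
    [[0, 0, 0], [0, 0.002, 0], 0]
  ]
}}

```text
time: 16.25
ee_pos: [0.5202, 0.0256, 0.1095]
tcp_rot: [-89.9, -0.0, 14.2]
wrist_force: [-2.7, 3.2, 7.4]
opening: -0.0001
```

>>> {"method": "play_rows", "body": {
  "moves": [
    [[0, 0, 0], [0, 0.0005, 0], 0],
    [[0, 0, 0], [0, 0.001, 0], 0],
    [[0, 0, 0], [0, 0.0015, 0], 0],
    [[0, 0, 0], [0, 0.0015, 0], 0],
    [[0, 0, 0], [0, 0.0015, 0], 0]
  ]
}}

```text
time: 16.75
ee_pos: [0.5204, 0.0257, 0.1092]
tcp_rot: [-89.9, -0.1, 14.2]
wrist_force: [-6.0, 2.9, 17.5]
opening: 0.0
```

At the stop (17.5 N, no more travel). Lift off straight and check.

>>> {"method": "play_rows", "body": {
  "moves": [
    [[0, 0, 0], [0, -0.005, 0], 0],
    [[0, 0, 0], [0, -0.02, 0], 0],
    [[0, 0, 0], [0, -0.05, 0], 0],
    [[0, 0, 0], [0, -0.09, 0], 0],
    [[0, 0, 0], [0, -0.13, 0], 0]
  ]
}}

```text
time: 17.25
ee_pos: [0.5199, 0.0249, 0.2391]
tcp_rot: [-89.9, 0.0, 14.2]
wrist_force: [0.6, 0.7, 0.4]
opening: -0.0
```

>>> {"method": "play_rows", "body": {
  "moves": [
    [[0, 0, 0], [-0.04, 0, 0.01], 0],
    [[0, 0, 0], [-0.08, 0, 0.02], 0],
    [[0, 0, 0], [-0.12, 0, 0.03], 0],
    [[0, 0, 0], [-0.16, 0, 0.04], 0],
    [[0, 0, 0], [-0.16, 0, 0.04], 0]
  ]
}}

```text
time: 17.75
ee_pos: [0.3521, 0.0245, 0.2394]
tcp_rot: [-90.0, -0.1, 14.2]
wrist_force: [1.4, -0.4, 1.2]
opening: 0.0001
```

```bash
python3 - <<'E'
from h import *
from workcell import get_obs,camera
o=get_obs();print(o["time"],o["ee_pos"].round(4),o["wrist_force"].round(1))
for n in("side","top"):
    c=camera(n);pickle.dump(c,open(n+"9.pkl","wb"));u,v=(300,205) if n=="side" else (290,190)
    a=c["img"][v-80:v+80,u-100:u+100,::-1];cv2.imwrite(f"pics/{n}9.png",cv2.resize(a,None,fx=3.5,fy=3.5))
t=pickle.load(open("top9.pkl","rb"));s=pickle.load(open("side9.pkl","rb"))
h=cv2.cvtColor(t["img"],cv2.COLOR_RGB2HSV);reg=np.zeros(h.shape[:2],bool);reg[140:228,230:330]=1
def info(name,mask,z):
    P=np.array([onz(t,u,v,z)[:2] for v,u in np.argwhere(mask)]).astype(np.float32);r=cv2.minAreaRect(P);b=cv2.boxPoints(r);print(name,len(P),r,b.round(4).tolist());return b
b=info("blue",reg&(h[...,0]>100)&(h[...,0]<125)&(h[...,1]>120)&(h[...,2]>90),.086)
e=b[np.argsort(b[:,1])][:2].mean(0);d=e-PIV;print("nose",e,"swing",np.radians(HOME-np.degrees(np.arctan2(d[1],d[0]))))
info("copper",reg&(h[...,0]>=5)&(h[...,0]<14)&(h[...,1]>100)&(h[...,2]>215),.054)
def redpx(c,r):
    h=cv2.cvtColor(c["img"],cv2.COLOR_RGB2HSV);m=np.zeros(h.shape[:2],bool);m[r[0]:r[1],r[2]:r[3]]=1
    p=np.argwhere(m&((h[...,0]<5)|(h[...,0]>175))&(h[...,1]>200)&(h[...,2]>90))[:,::-1];return p.min(0),p.max(0),p.mean(0)
print(redpx(t,(140,228,230,330)),redpx(s,(180,240,260,320)))
for a in (0,6):
    x=np.r_[PIV+LD*.067*np.cos(np.radians(a)),.1025+.067*np.sin(np.radians(a))];print("expected grip centre",a,pix(t,x),pix(s,x))
E
```

```text
17.75 [0.3521 0.0245 0.2394] [ 1.4 -0.4  1.2]
blue 233 ((0.5449820756912231, -0.07568209618330002), (0.02919759228825569, 0.12908680737018585), 13.933198928833008) [[0.5152999758720398, -0.016599999740719795], [0.5464000105857849, -0.14180000126361847], [0.5746999979019165, -0.1348000019788742], [0.5436000227928162, -0.009499999694526196]]
nose [ 0.5605235  -0.13832644] swing 0.01353807173109114
copper 147 ((0.5639087557792664, -0.14710119366645813), (0.058553826063871384, 0.06926611810922623), 14.164644241333008) [[0.5270000100135803, -0.12070000171661377], [0.5440000295639038, -0.18780000507831573], [0.6007999777793884, -0.17350000143051147], [0.5838000178337097, -0.10639999806880951]]
(array([245, 185]), array([263, 195]), array([252.91803279, 189.90163934])) (array([263, 187]), array([281, 199]), array([271.65079365, 193.02380952]))
expected grip centre 0 [254.66525759 189.62500022] [272.38271351 193.5585994 ]
expected grip centre 6 [254.60556613 189.30598026] [272.45961515 191.64402048]
```

View pics/side9.png

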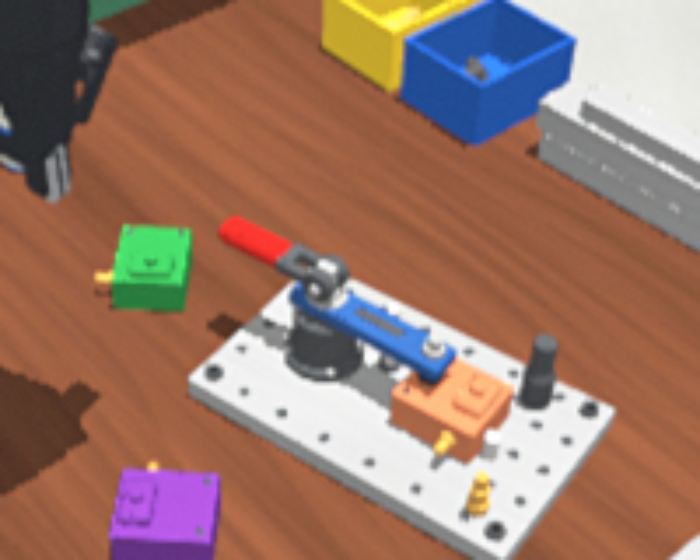

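View pics/top9.png

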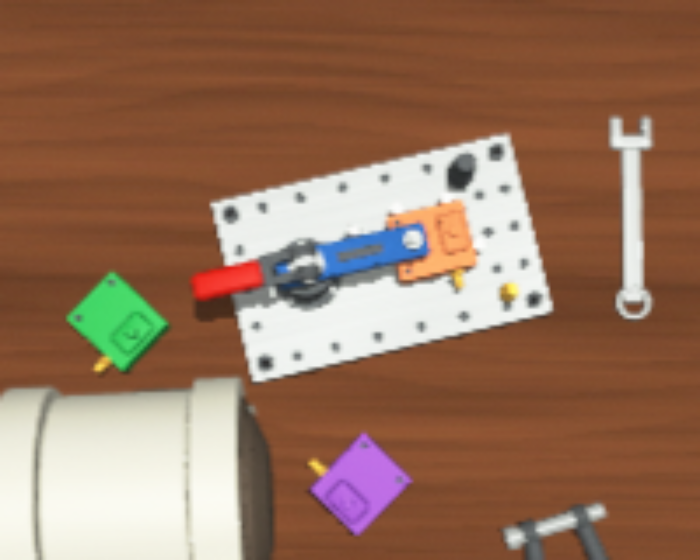

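```bash
python3 -c "
from workcell import job_done
print(job_done())"
```

```text
the job is handed in; nothing more can be done
None
```

I swung the blue strap over the copper insert to its stop, then pushed the red cam lever down to its stop, and handed the job in at about 17.8 s of the 54 s allowed. I could not measure the pad force on the insert directly. That it is tight follows only from the strap and lever both being at their ends.

- **Strap:** pushed with the shut fingers against its trailing side, from about 1.44 rad until the force rose to about 7 N. The final top view puts it at about 0.01 rad from its stop.
- **Cam lever:** pushed until it stopped moving, with about 17.5 N upward on the wrist. The side view shows the grip within a pixel of where a level lever should be.
- **Insert:** at the end its measured position was within 0.2 mm of where it started.
- **Other things:** the socket, fitting, spanner and shackle looked undisturbed in the last enlarged views. I did not recheck the mallet, jar or grinder at the end; the arm passed well above the mallet and jar and never went near the grinder.
- **Arm:** it ended clear of everything, with no contact.

One thing went wrong: on the way in I had the wrist turn direction backwards. The last joint reached its 180° limit (it read 179.9°) and the tool tilted about 7.5° in free air. I turned it back before touching anything.

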